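# Fetch the sample jar from behind the stock bottles

## Task

The low sample jar at the back of the grey caddy is hemmed in by three taller containers. Stand all three in the empty steel spill tray first, leaving the sample jar where it is; then set the sample jar in the middle of the magnetic stirrer's plate; and only then put the three containers back upright in the caddy, each on the very spot where it stood at the start. Knock nothing over and do not disturb the wash bottle, the stopwatch and the measuring cylinder.

Things in the scene. Friction and masses are not known exactly. Their poses are not given: they have to be found in the camera images.
- sample_mid (a point): sample jar: low round white plastic jar with a flat aluminium lid, 50 mm across the lid (body 48 mm), 44 mm high, about 0.12 kg, loose. The point is its centre, 22 mm above its underside; z is up along its axis. It starts on the caddy's rear-middle spot.
- widejar_mid (a point): wide jar: round white plastic jar with a full-width white cap, 60 mm across (59 mm below the cap), 106 mm high, about 0.28 kg, loose. The point is its centre, 53 mm above its underside; z is up along its axis. It starts on one of the caddy's three outer spots.
- squarebottle_mid (a point): square bottle: white plastic, body 50 x 50 mm in plan and 92 mm high, with a black round cap 36 mm across on top, 110 mm high in all, about 0.25 kg, loose. The point is its centre, 55 mm above its underside; x and y are square to its flat sides, z is up. It starts on one of the caddy's three outer spots, its sides nearly parallel to the caddy's.
- flask_mid (a point): flask: slim round aluminium flask, 45 mm across up to 104 mm, then a small black tapered top, 114 mm high in all, about 0.22 kg, loose. The point is its centre, 57 mm above its underside; z is up along its axis. It starts on one of the caddy's three outer spots.
- caddy: storage caddy: fixed grey plastic tray, 160 mm (x) by 216 mm (y), floor 6 mm thick, rim 12 mm high over the table. Four equal ring marks are its spots. Its origin is on the table under the rear-middle spot (the sample jar's); the three outer spots lie at (-64, 0), (0, 64) and (0, -64) mm in its x, y axes: one on the robot's side and one to each side. Its x axis points away from the robot.
- tray: spill tray: fixed empty steel tray, 250 mm (x) by 170 mm (y) outside, walls 4 mm thick, rim 12 mm high, floor 4 mm thick; it lies to the left or right of the caddy. Origin on the table under its centre; z is up.
- plate (a point): magnetic stirrer: fixed white box 170 x 150 mm with a round steel plate 132 mm across on top, 85 mm above the table, a thin black ring marks its middle; it lies on the other side of the caddy from the tray. The point is the middle of the plate's top face; z is up.
- washbottle_mid (a point): bystander, leave alone: white bottle with a red cap, 60 mm across, 152 mm high, loose. The point is its centre.
- stopwatch_mid (a point): bystander, leave alone: round steel stopwatch lying flat, 54 mm across, 14 mm high, loose. The point is its centre.
- cylinder_mid (a point): bystander, leave alone: clear plastic measuring cylinder on a square foot 60 mm wide, 29 mm across, 148 mm high, loose. The point is half-way up.
Not all that is in view belongs to the job. Leave any pink look-alike of the part that bears squarebottle_mid alone.

How it is judged:
On the way, in this order (a step that is already met when the one before it is completed fails the run):
1. all three containers stand released in the spill tray, the sample jar still in its place (x of widejar_mid in the frame of tray between -0.115 and 0.115 m and y of widejar_mid in the frame of tray between -0.075 and 0.075 m and height (world z) of widejar_mid below 0.063 m and angle between each of widejar_mid, squarebottle_mid, flask_mid's own z axis and vertical below 0.1 rad and x of squarebottle_mid in the frame of tray between -0.115 and 0.115 m and y of squarebottle_mid in the frame of tray between -0.075 and 0.075 m and height (world z) of squarebottle_mid below 0.065 m and x of flask_mid in the frame of tray between -0.115 and 0.115 m and y of flask_mid in the frame of tray between -0.075 and 0.075 m and height (world z) of flask_mid below 0.067 m and contact force between the fingers and widejar below 0.5 N and linear speed of each of widejar, squarebottle, flask below 0.03 m/s and contact force between the fingers and squarebottle below 0.5 N and contact force between the fingers and flask below 0.5 N and distance of sample_mid from where it was at the start of the episode below 0.025 m), for 0.2 s.
2. the sample jar stands released in the middle of the stirrer's plate, the three containers still in the tray (horizontal distance between sample_mid and plate below 0.012 m and z of sample_mid in the frame of plate between 0.016 and 0.028 m and angle between each of sample_mid, widejar_mid, squarebottle_mid, flask_mid's own z axis and vertical below 0.1 rad and contact force between the fingers and sample below 0.5 N and linear speed of sample below 0.03 m/s and x of widejar_mid in the frame of tray between -0.115 and 0.115 m and y of widejar_mid in the frame of tray between -0.075 and 0.075 m and height (world z) of widejar_mid below 0.063 m and x of squarebottle_mid in the frame of tray between -0.115 and 0.115 m and y of squarebottle_mid in the frame of tray between -0.075 and 0.075 m and height (world z) of squarebottle_mid below 0.065 m and x of flask_mid in the frame of tray between -0.115 and 0.115 m and y of flask_mid in the frame of tray between -0.075 and 0.075 m and height (world z) of flask_mid below 0.067 m), for 0.2 s.
At the end, for the whole second after the job is handed in: The sample jar stands upright on the stirrer's plate, its centre within 12 mm of the plate's middle, and each of the three containers stands upright in the caddy within 15 mm of where it stood at the start; all released and at rest (horizontal distance between sample_mid and plate below 0.012 m and z of sample_mid in the frame of plate between 0.016 and 0.028 m and angle between each of sample_mid, widejar_mid, squarebottle_mid, flask_mid's own z axis and vertical below 0.1 rad and contact force between the fingers and sample below 0.5 N and linear speed of each of sample, widejar, squarebottle, flask below 0.03 m/s and distance of each of widejar_mid, squarebottle_mid, flask_mid from where it was at the start of the episode below 0.015 m and contact force between the fingers and widejar below 0.5 N and contact force between the fingers and squarebottle below 0.5 N and contact force between the fingers and flask below 0.5 N); the robot touches nothing.
It fails at once if the wash bottle is disturbed (moved over 20 mm) (distance of washbottle_mid from where it was at the start of the episode above 0.02 m).
It fails at once if the stopwatch is disturbed (moved over 20 mm) (distance of stopwatch_mid from where it was at the start of the episode above 0.02 m).
It fails at once if the measuring cylinder is disturbed (moved over 20 mm) (distance of cylinder_mid from where it was at the start of the episode above 0.02 m).
It fails at once if a container or the sample jar is knocked over (angle between any of widejar_mid, squarebottle_mid, flask_mid, sample_mid's own z axis and vertical above 0.7 rad).
It also fails if it takes over 144 s, if anything falls off the work surface, if the arm or the gripper's body presses on something with over 40 N, if the wrist force passes 120 N, or if a joint passes its speed limit or range.

## Robot

A 6-joint arm with a two-finger parallel gripper is mounted at the origin on the work surface. World frame = base frame: x ahead of the robot, y to its left, z up, the work surface at z = 0. Lengths are in m, angles in rad, forces in N, time in s.
With the tool pointing down it reaches from about 0.325 to 0.9 m from the base axis. Payload 6.1 kg.
Tool frame: the origin (TCP) lies midway between the tips of the shut fingers; the grasp point (between the pads) lies 19 mm behind it; x points along the fingers, y is the direction in which the jaws open and shut, and the axes are right-handed (so a half turn about x gives the same grasp; the last joint's range is limited). The gripper opens to 85 mm and grips with 20 to 120 N. Pads are 22 mm wide; open, the fingers measure 114 mm over their backs; the gripper's body (76 mm by 85 mm) begins 54 mm behind the grasp point. The pads swing forward as they close: fully open they stand 13 mm farther back than shut.
Start: joints at [-1.463, 0.22, 1.526, -0, 1.395, -0.126], TCP at [0.145, -0.608, 0.231] pointing down, gripper open.
Joint ranges: [-2.98, 2.98], [-0.91, 2.08], [0.09, 2.57], [-1.24, 4.39], [0.2, 2.65], [-2.68, 2.68]. Speed limits (rad/s): [2.57, 2.57, 3.01, 3.14, 3.14, 3.14].

## Interface

Orientations are given as [roll, pitch, yaw] about the fixed x, y, z axes, in that order (R = Rz(yaw) Ry(pitch) Rx(roll)).
In Python, from rig import r gives the robot as it stands.
- The arm moves only by the tool send_rows, never from a script. Its argument "steps" is one flat list of numbers, 6 for each row, row after row: the shift along the tool's x, y, z normalised to -1 to 1, where 1 is 300 mm, then the turn, a rotation vector about the tool's x, y, z normalised to -1 to 1, where 1 is pi rad. In form: [dx, dy, dz, wx, wy, wz, dx, dy, dz, wx, wy, wz, ...]. A call has 1 to 8 rows; each row is the pose to reach, as a shift and turn from the pose measured when the call began, along the tool's axes at that moment, turning the shorter way round; what a row does not reach only later rows make up. A row lasts 1/8 s, in which the tool goes at most 62.5 mm and 10.7 degrees, less where a joint would pass 70% of its speed; a pose out of reach is approached as far as the arm can. A call with a number of a shift or a turn outside -1 to 1 is refused whole. A call with a gripper value outside its range is refused whole. "grip" is the opening, from 0 (shut) to 1 (fully open), set as the call begins (left out, the last holds). The fingers move at their own pace and stop on an object; "squeeze" is the grip in N (left out, the last holds). Time passes only in rows, so rows that repeat a pose let the fingers close. It gives the time, the measured TCP pose, the force and the opening at its end, in the units of the state.
- r.sense(): the state, without advancing time (a new reading comes with each control period).
- r.snapshot(name): name is "side" or "top" or "wrist"; returns a dict with "img" (384x512x3 uint8, red, green, blue), "K" (3x3 intrinsics, pixels), "extrinsics" (4x4, takes a point from world to camera coordinates); the wrist camera has in their place "mount" (4x4, takes a point from camera to tool coordinates, whose origin is the TCP and whose axes are the tool frame's). Camera axes: x right, y down, z forward; pixel columns grow to the right and rows downward; lengths in m; the calibration is good to about 2 mm. A picture is of the moment at which its call begins: read the wrist's pose just before it. There is no depth.
- r.sign_off(): hands the job in, once; it reports no verdict.
Trained networks look in a picture, given as the dict that the camera call returned (one of the last four; its "shot" number tells which), for a name from the list of things; names that differ only in an ending like _2 or _b are one class to them, and where a whole thing is asked for, a point or a joint stands for the part that bears it (a point fixed in the world has none). Each returns a list of dicts, best first, with "conf" (0 to 1); they miss things now and then, are a little off and sometimes report something else, mostly with a low value. They report only what shows in the picture. A call takes as long as a camera call. They do not tell look-alikes from the thing itself.
- r.find_in(picture, query): "point" ([x, y, z] in m, in world coordinates, good to about 4 mm: the middle of the surface that is visible of it).
- r.place_of(picture, query): "point" ([x, y, z] in m, in world coordinates, good to about 4 mm: a listed point, or the origin of a listed thing).
The state is a dict: "time": time; "q": joint angles; "joint_vel": joint speeds; "effort": joint torques, N m; "tcp_pos": TCP position; "orientation": TCP orientation; "force": force on the tool from outside, world axes, zero at the start; "wrist_torque": the same for the moment, N m; "gripper_width": finger opening in m.
Only numpy, scipy, OpenCV 4.12 (cv2) and the standard library are available. Lean on these libraries where they do the work, as an engineer would, in place of code of your own. Each camera call takes 0.05 s, during which the arm holds its last target. There are 200 camera calls.

## Working session

There is one attempt and no reset: what is moved stays moved. The work goes in short steps, Python scripts to look and compute and a tool call to move; the robot and the scene stay as the last step left them, time stands still between calls to the robot, and variables do not carry over. Pictures are saved under pics/ and viewed, about 12 in all and at most 16, crops included, and the job is handed in when it is done.

Besides the shell and the picture viewer there is one more tool, called in YAML: its name, and indented under it one key for each argument. send_rows: Moves the arm, as the interface text tells. Scaled input: -1 to 1 covers 300 mm each way for a shift and pi rad each way for a turn. Its arguments: {"type":"object","properties":{"steps":{"type":"array","items":{"type":"number"}},"grip":{"type":"number"},"squeeze":{"type":"number"}},"required":["steps"]}

```bash
mkdir -p pics; ls
cat > h.py <<'E'
from rig import r
import numpy as np, cv2
from scipy.spatial.transform import Rotation as R
def save(s,n): cv2.imwrite(f'pics/{n}.png',cv2.cvtColor(s['img'],cv2.COLOR_RGB2BGR))
def proj(s,p):
    c=s['extrinsics']@np.r_[p,1]; u=s['K']@c[:3]; return (u[:2]/u[2]).round(0)
def ray(s,u,v,z):
    E=s['extrinsics']; d=E[:3,:3].T@(np.linalg.inv(s['K'])@[u,v,1]); c=-E[:3,:3].T@E[:3,3]
    return c+d*(z-c[2])/d[2]
E
python3 - <<'E'
from h import *
st=r.sense(); print(st['time'],st['tcp_pos'],st['orientation'],st['gripper_width'])
for n in ('top','side'):
    s=r.snapshot(n); save(s,n+'0'); print(n)
    for q in ['sample_mid','widejar_mid','squarebottle_mid','flask_mid','caddy','tray','plate','washbottle_mid','stopwatch_mid','cylinder_mid']:
        o=r.place_of(s,q)[:3]
        print(q,[(np.round(a['point'],3).tolist(),round(a['conf'],2),proj(s,a['point']).tolist()) for a in o])
E
```

```text
pics
0.0 [ 0.14473447 -0.6073798   0.23020387] [-1.6981272   1.56884032  1.67725778] 0.08547134853716469
top
sample_mid [([0.581, -0.016, 0.026], 0.65, [268.0, 201.0])]
widejar_mid [([0.518, -0.012, 0.06], 0.66, [267.0, 223.0])]
squarebottle_mid [([0.734, 0.247, 0.055], 0.96, [169.0, 146.0]), ([0.59, 0.044, 0.063], 0.73, [245.0, 196.0]), ([0.52, -0.011, 0.062], 0.49, [267.0, 222.0])]
flask_mid [([0.577, -0.08, 0.067], 0.71, [293.0, 200.0])]
caddy [([0.589, -0.022, 0.0], 0.8, [270.0, 199.0])]
tray [([0.501, -0.304, -0.0], 0.83, [374.0, 228.0])]
plate [([0.511, 0.306, 0.088], 0.78, [141.0, 229.0]), ([0.727, 0.002, 0.015], 0.42, [260.0, 150.0])]
washbottle_mid [([0.705, -0.138, 0.078], 0.85, [313.0, 150.0])]
stopwatch_mid [([0.723, 0.003, 0.01], 0.78, [259.0, 152.0])]
cylinder_mid [([0.724, 0.128, 0.071], 0.73, [212.0, 147.0])]
side
sample_mid [([0.584, -0.018, 0.029], 0.65, [264.0, 210.0]), ([0.723, 0.129, 0.077], 0.5, [176.0, 208.0])]
widejar_mid [([0.525, -0.005, 0.058], 0.78, [286.0, 209.0])]
squarebottle_mid [([0.73, 0.244, 0.056], 0.82, [139.0, 244.0]), ([0.593, 0.041, 0.056], 0.69, [249.0, 212.0])]
flask_mid [([0.572, -0.08, 0.063], 0.64, [280.0, 187.0])]
caddy [([0.586, -0.016, -0.0], 0.96, [262.0, 221.0])]
tray [([0.503, -0.308, -0.004], 0.62, [332.0, 178.0])]
plate [([0.51, 0.305, 0.088], 0.74, [220.0, 290.0])]
washbottle_mid [([0.705, -0.137, 0.076], 0.56, [242.0, 162.0])]
stopwatch_mid [([0.729, 0.003, 0.01], 0.81, [206.0, 206.0]), ([0.593, 0.043, 0.056], 0.68, [249.0, 212.0])]
cylinder_mid [([0.723, 0.128, 0.076], 0.94, [176.0, 208.0]), ([0.502, -0.309, -0.003], 0.74, [333.0, 178.0])]
```

View pics/top0.png

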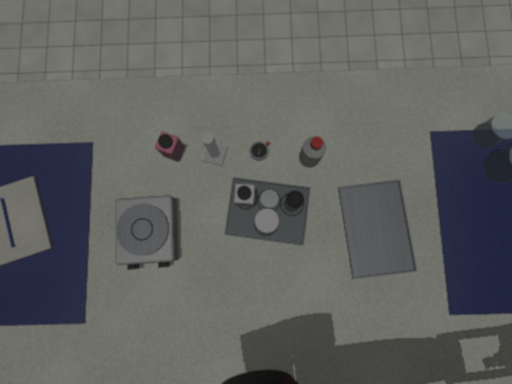

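View pics/side0.png

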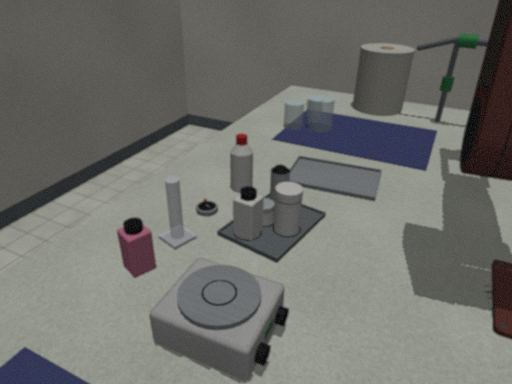

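Run:
```python
import cv2
a=cv2.imread('pics/top0.png')[160:260,210:330]; cv2.imwrite('pics/crop0.png',cv2.resize(a,None,fx=6,fy=6,interpolation=2))
```

```text
(no output)
```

View pics/crop0.png

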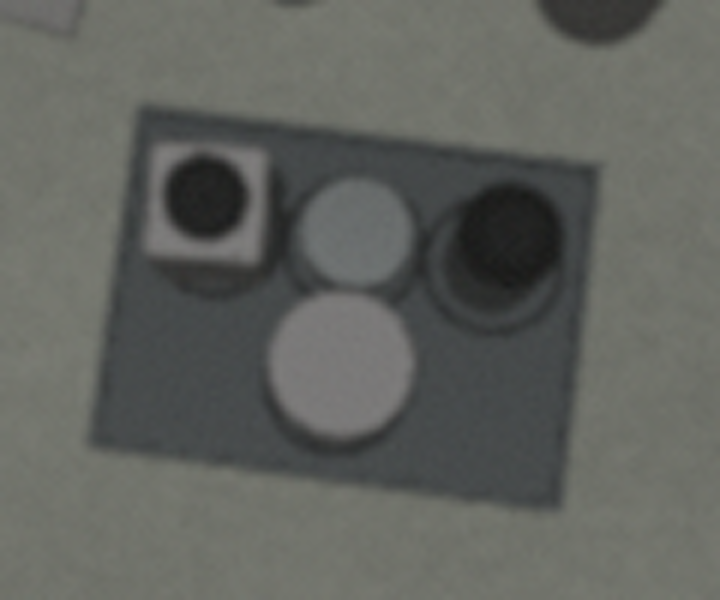

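The pink bottle at (169,146) in the top view is the look-alike. The real square bottle is white, at (245,196). The sample lid is at (269,199), the wide jar at (267,221) and the flask at (295,199). The caddy is yawed about -0.12 rad and the tray about +0.14. The crop confirms this choice.

```bash
cat >> h.py <<'E'
def mv(p,yaw=-0.12,cur=None):
    "tool-frame normalised shift/turn from present pose to TCP p, jaw along caddy y"
    st=r.sense(); R0=R.from_euler('xyz',st['orientation']); 
    best=None
    for sg in (1,-1):
        y=sg*np.array([-np.sin(yaw),np.cos(yaw),0]); x=np.array([0,0,-1.])
        Rt=R.from_matrix(np.c_[x,y,np.cross(x,y)]); w=(R0.inv()*Rt).as_rotvec()
        if best is None or np.linalg.norm(w)<np.linalg.norm(best): best=w
    d=R0.inv().apply(np.array(p)-st['tcp_pos'])
    return (d/0.3).round(4).tolist()+(best/np.pi).round(4).tolist()
def wrist():
    st=r.sense(); s=r.snapshot('wrist'); T=np.eye(4); T[:3,:3]=R.from_euler('xyz',st['orientation']).as_matrix(); T[:3,3]=st['tcp_pos']
    s['extrinsics']=np.linalg.inv(T@s['mount']); return s
E
python3 - <<'E'
from h import *
s=r.snapshot('wrist'); print(s['mount'].round(3),s['K'].round(0))
st=r.sense();print(R.from_euler('xyz',st['orientation']).as_matrix().round(3),st['q'])
for p in [(.33,-.45,.28),(.48,-.30,.28)]: print(mv(p))
E
```

```text
[[ 0.    -0.278  0.961 -0.143]
 [ 1.    -0.002 -0.001 -0.001]
 [ 0.002  0.961  0.278 -0.07 ]
 [ 0.     0.     0.     1.   ]] [[337.   0. 259.]
 [  0. 337. 192.]
 [  0.   0.   1.]]
[[ 0.     0.232 -0.973]
 [ 0.    -0.973 -0.232]
 [-1.    -0.    -0.   ]] [-1.46309971e+00  2.20410250e-01  1.52649891e+00  2.28924833e-06
  1.39469616e+00 -1.26117809e-01]
[-0.1623, -0.3693, -0.7226, 0.1126, -0.0, 0.0]
[-0.1623, -0.7398, -1.3248, 0.1126, -0.0, 0.0]
```

send_rows:
  steps: [-0.08,-0.07,-0.14,0.03,0,0,-0.16,-0.15,-0.28,0.06,0,0,-0.16,-0.22,-0.42,0.09,0,0,-0.16,-0.29,-0.57,0.1126,0,0,-0.16,-0.37,-0.72,0.1126,0,0,-0.16,-0.45,-0.86,0.1126,0,0,-0.16,-0.54,-1,0.1126,0,0,-0.16,-0.54,-1,0.1126,0,0]
  grip: 1
  squeeze: 40

```text
time: 2.15
tcp_pos: [0.4012, -0.3785, 0.2795]
orientation: [-2.609, 1.57, 0.417]
force: [-0.3, -1.0, -0.6]
gripper_width: 0.0852
```

Run:
```python
from h import *
st=r.sense();print(st['tcp_pos'],st['force'],st['q'])
s=wrist(); save(s,'w_tray'); print(proj(s,(.502,-.306,0)))
for q in ['tray']: print([(a['point'],a['conf']) for a in r.place_of(s,q)])
print(mv((.50,-.02,.26)), mv((.47,-.2,.28)))
```

```text
[ 0.40119331 -0.37847256  0.27949614] [-0.2900441  -0.98448466 -0.56364057] [-8.99758003e-01  1.59317590e-02  1.65937766e+00  8.16405133e-04
  1.46607235e+00  7.86264914e-01]
[189.  76.]
[([0.5003, -0.3112, -0.0039], 0.77)]
[0.0641, -1.2337, -0.1913, 0.0005, 0.0001, -0.0002] [-0.0023, -0.6261, -0.1629, 0.0005, 0.0001, -0.0002]
```

View pics/w_tray.png

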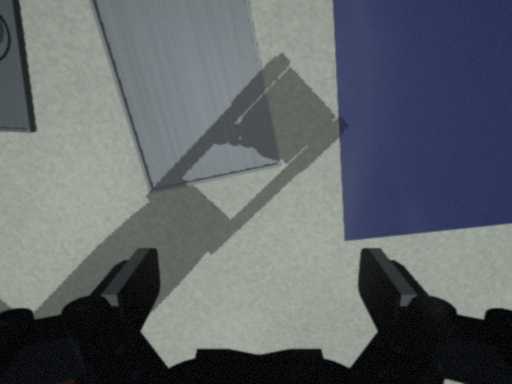

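send_rows:
  steps: [0,-0.17,-0.05,0,0,0,0,-0.35,-0.12,0,0,0,0,-0.53,-0.2,0,0,0,0,-0.7,-0.27,0,0,0,0,-0.87,-0.33,0,0,0,0,-1,-0.36,0,0,0,0,-1,-0.36,0,0,0]

```text
time: 3.12
tcp_pos: [0.5424, -0.0946, 0.2791]
orientation: [0.793, 1.57, -2.465]
force: [0.2, -0.6, -0.1]
gripper_width: 0.0851
```

Run:
```python
from h import *
st=r.sense();print(st['tcp_pos'],st['q'])
s=wrist(); save(s,'w_caddy')
for q in ['sample_mid','widejar_mid','squarebottle_mid','flask_mid','caddy']:
    print(q,[(a['point'].round(4) if hasattr(a['point'],'round') else np.round(a['point'],4),round(a['conf'],2),proj(s,a['point'])) for a in r.place_of(s,q)[:2]])
```

```text
[ 0.54238035 -0.09462096  0.27911212] [-3.15726531e-01  1.42669977e-02  1.66177364e+00 -3.94380255e-04
  1.46580799e+00  1.37157697e+00]
sample_mid [(array([ 0.5854, -0.0179,  0.0275]), 0.87, array([189., 127.]))]
widejar_mid [(array([ 0.5196, -0.0067,  0.0581]), 0.63, array([184., 190.]))]
squarebottle_mid [(array([0.5952, 0.0442, 0.0623]), 0.87, array([123., 128.]))]
flask_mid [(array([ 0.5737, -0.0816,  0.0626]), 0.65, array([244., 134.]))]
caddy [(array([ 0.5723, -0.0833,  0.0621]), 0.62, array([246., 135.]))]
```

View pics/w_caddy.png

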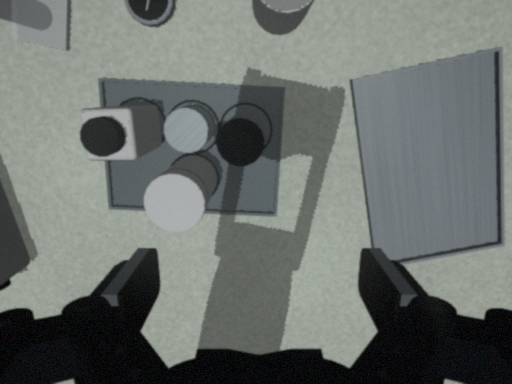

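Run:
```python
from h import *
s=wrist()
c=[ray(s,*p,.012) for p in [(102,79),(283,86),(276,214),(111,208)]]
t=[ray(s,*p,.012) for p in [(351,80),(500,48),(502,242),(375,263)]]
for k in (c,t):
    m=np.mean(k,0); y=k[0]-k[1]+k[3]-k[2]; x=k[0]-k[3]+k[1]-k[2]
    print(m.round(4),np.arctan2(-y[0],y[1]),np.arctan2(x[1],x[0]),np.linalg.norm(x)/2,np.linalg.norm(y)/2)
for n,p,z in [('sample',(188,130),.05),('wide',(175,202),.112),('sq',(103,136),.116),('flask',(240,142),.12)]: print(n,ray(s,*p,z).round(4))
C=np.array([.584,-.0175]); a=-.12; M=np.array([[np.cos(a),-np.sin(a)],[np.sin(a),np.cos(a)]])
for v in [(-.064,0),(0,.064),(0,-.064)]: print(C+M@v)
```

```text
[ 0.5562 -0.0176  0.012 ] -0.16031435494807042 -0.16900404242420683 0.15737004785736922 0.21043003380920924
[ 0.501  -0.3072  0.012 ] 0.07167549374224307 0.08672210257138077 0.2411410969867241 0.1682946329248692
sample [ 0.5838 -0.0239  0.05  ]
wide [ 0.5222 -0.0126  0.112 ]
sq [0.5927 0.0387 0.116 ]
flask [ 0.5728 -0.0833  0.12  ]
[ 0.52046025 -0.00983842]
[0.59166158 0.04603975]
[ 0.57633842 -0.08103975]
```

Run:
```python
from h import *
for p in [(.521,-.010,.28),(.521,-.010,.062)]: print(mv(p,-.14))
```

```text
[-0.0027, -0.2794, 0.1033, 0.0062, 0.0, -0.0002]
[0.724, -0.2799, 0.1032, 0.0062, 0.0, -0.0002]
```

send_rows:
  steps: [0,-0.14,0.05,0.006,0,0,0,-0.28,0.103,0.006,0,0,0.15,-0.28,0.103,0.006,0,0,0.32,-0.28,0.103,0.006,0,0,0.48,-0.28,0.103,0.006,0,0,0.62,-0.28,0.103,0.006,0,0,0.724,-0.28,0.103,0.006,0,0,0.724,-0.28,0.103,0.006,0,0]

```text
time: 4.47
tcp_pos: [0.5185, -0.0102, 0.0594]
orientation: [0.104, 1.565, 3.106]
force: [-0.3, 1.5, 0.4]
gripper_width: 0.0857
```

Run:
```python
from h import *
s=wrist(); save(s,'w_wide'); print(mv((.521,-.010,.062),-.14))
```

```text
[-0.0017, -0.0017, -0.0022, -0.0001, 0.0008, -0.0002]
```

View pics/w_wide.png

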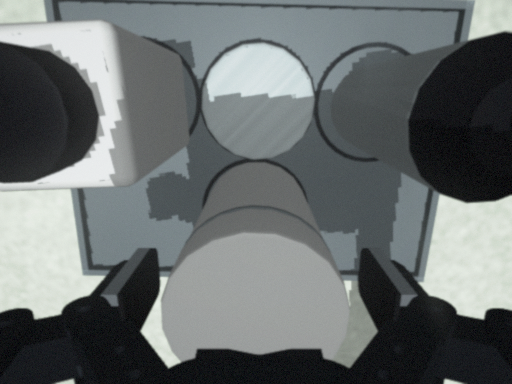

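send_rows:
  steps: [0,0,0,0,0,0,0,0,0,0,0,0,0,0,0,0,0,0,0,0,0,0,0,0]
  grip: 0.5
  squeeze: 50

```text
time: 5.03
tcp_pos: [0.5219, -0.0107, 0.0637]
orientation: [2.496, 1.569, -0.786]
force: [-0.6, -0.5, 7.6]
gripper_width: 0.0594
```

Run:
```python
from h import *
st=r.sense(); print(st['tcp_pos'],st['gripper_width'],st['time'])
p=st['tcp_pos']
print(mv((.521,-.010,.2),-.14),mv((.435,-.31,.2),-.14),mv((.435,-.31,p[2]+0.001-.002),-.14))
```

```text
[ 0.52193102 -0.01070554  0.06369361] 0.05935170061558319 5.025
[-0.4544, -0.0014, 0.0028, -0.0, -0.0004, -0.0003] [-0.4535, 1.0288, 0.1471, -0.0, -0.0004, -0.0003] [0.0042, 1.0283, 0.1477, -0.0, -0.0004, -0.0003]
```

send_rows:
  steps: [-0.12,0,0,0,0,0,-0.28,0,0,0,0,0,-0.45,0.02,0,0,0,0,-0.45,0.15,0.02,0,0,0,-0.45,0.32,0.05,0,0,0,-0.45,0.5,0.08,0,0,0,-0.45,0.68,0.1,0,0,0,-0.45,0.8,0.12,0,0,0]

```text
time: 6.02
tcp_pos: [0.4518, -0.2453, 0.1994]
orientation: [2.42, 1.568, -0.863]
force: [0.4, 0.0, -2.3]
gripper_width: 0.0588
```

Run:
```python
from h import *
st=r.sense(); print(st['tcp_pos'],st['gripper_width'],st['time'],st['force'])
print(mv((.427,-.315,.20),-.14),mv((.427,-.315,.0635),-.14))
```

```text
[ 0.45175838 -0.24529963  0.19941074] 0.058763648576897726 6.025 [ 0.35049138  0.04444465 -2.32839005]
[-0.0016, 0.2416, 0.049, -0.0004, -0.0007, -0.0006] [0.4534, 0.2408, 0.0499, -0.0004, -0.0007, -0.0006]
```

send_rows:
  steps: [0,0.12,0.025,0,0,0,0,0.24,0.05,0,0,0,0.14,0.24,0.05,0,0,0,0.28,0.24,0.05,0,0,0,0.4,0.24,0.05,0,0,0,0.45,0.24,0.05,0,0,0,0.457,0.24,0.05,0,0,0,0.457,0.24,0.05,0,0,0]

```text
time: 7.02
tcp_pos: [0.4279, -0.3156, 0.0639]
orientation: [2.442, 1.566, -0.841]
force: [0.0, -0.2, -1.9]
gripper_width: 0.0592
```

send_rows:
  steps: [0,0,0,0,0,0,0,0,0,0,0,0,0,0,0,0,0,0]

```text
time: 7.4
tcp_pos: [0.4281, -0.3158, 0.0644]
orientation: [2.45, 1.565, -0.833]
force: [-0.1, 0.5, -2.6]
gripper_width: 0.059
```

send_rows:
  steps: [0.005,0,0,0,0,0,0.012,0,0,0,0,0,0.012,0,0,0,0,0]

```text
time: 7.78
tcp_pos: [0.4285, -0.316, 0.0611]
orientation: [2.494, 1.564, -0.789]
force: [1.3, -0.2, 1.6]
gripper_width: 0.0586
```

send_rows:
  steps: [0,0,0,0,0,0,0,0,0,0,0,0,0,0,0,0,0,0]
  grip: 1

```text
time: 8.15
tcp_pos: [0.4284, -0.316, 0.0611]
orientation: [2.482, 1.564, -0.801]
force: [-0.3, 0.4, -0.1]
gripper_width: 0.0856
```

Run:
```python
from h import *
st=r.sense(); print(st['tcp_pos'],st['gripper_width'],st['time'],st['force'])
for p in [(.428,-.316,.20),(.593,.043,.2)]:print(mv(p,-.14))
```

```text
[ 0.42844527 -0.31601189  0.06109209] 0.08555723608575203 8.15 [-0.28925433  0.38741867 -0.11034871]
[-0.463, 0.0021, -0.001, -0.0004, -0.0017, -0.0013]
[-0.4662, -1.2601, -0.377, -0.0004, -0.0017, -0.0013]
```

send_rows:
  steps: [-0.15,0,0,0,0,0,-0.33,0,0,0,0,0,-0.463,-0.05,-0.01,0,0,0,-0.463,-0.23,-0.07,0,0,0,-0.463,-0.42,-0.13,0,0,0,-0.463,-0.61,-0.19,0,0,0,-0.463,-0.8,-0.25,0,0,0,-0.463,-0.99,-0.31,0,0,0]

```text
time: 9.15
tcp_pos: [0.5623, -0.0326, 0.1994]
orientation: [2.508, 1.564, -0.775]
force: [1.6, -1.0, 0.3]
gripper_width: 0.0854
```

Run:
```python
from h import *
st=r.sense(); print(st['tcp_pos'],st['gripper_width'],st['time'],st['force'])
for p in [(.593,.043,.2),(.593,.043,.063)]:print(mv(p,-.14))
```

```text
[ 0.56233224 -0.03261078  0.19942881] 0.08543033646806836 9.15 [ 1.6197394  -0.96633241  0.31639325]
[-0.0027, -0.2639, -0.0657, -0.0004, -0.0019, -0.0014]
[0.454, -0.2659, -0.063, -0.0004, -0.0019, -0.0014]
```

send_rows:
  steps: [0,-0.14,-0.03,0,-0.001,0,0,-0.265,-0.065,0,-0.0015,-0.001,0.05,-0.265,-0.065,0,-0.002,-0.001,0.18,-0.265,-0.065,0,-0.002,-0.001,0.32,-0.265,-0.063,0,-0.002,-0.001,0.42,-0.265,-0.063,0,-0.002,-0.001,0.454,-0.265,-0.063,0,-0.002,-0.001,0.454,-0.265,-0.063,0,-0.002,-0.001]

```text
time: 10.15
tcp_pos: [0.5924, 0.0421, 0.0625]
orientation: [0.674, 1.568, -2.61]
force: [0.4, 0.4, 0.2]
gripper_width: 0.0853
```

Run:
```python
from h import *
st=r.sense(); print(st['tcp_pos'],st['gripper_width'],st['time'],st['force'],mv((.593,.043,.063),-.14))
s=wrist(); save(s,'w_sq');
```

```text
[0.59236715 0.04206437 0.06248974] 0.08534059151759336 10.15 [0.39754609 0.41512167 0.22122393] [-0.0017, -0.0034, -0.0016, -0.0007, 0.0006, -0.0005]
```

View pics/w_sq.png

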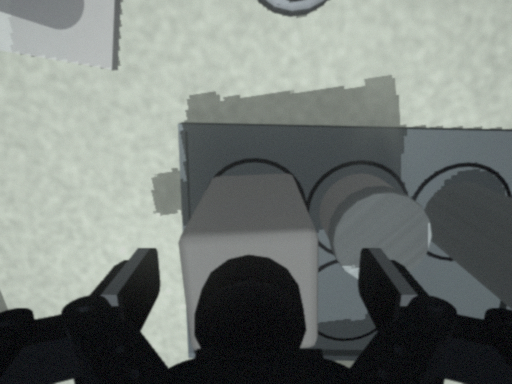

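send_rows:
  steps: [0,-0.01,0,0,0,0,0,-0.01,0,0,0,0]

```text
time: 10.45
tcp_pos: [0.5949, 0.0453, 0.0652]
orientation: [2.816, 1.568, -0.467]
force: [0.3, -0.5, -0.1]
gripper_width: 0.0849
```

send_rows:
  steps: [0,0,0,0,0,0,0,0,0,0,0,0,0,0,0,0,0,0,0,0,0,0,0,0,0,0,0,0,0,0]
  grip: 0.4

```text
time: 11.08
tcp_pos: [0.5956, 0.0452, 0.066]
orientation: [2.915, 1.566, -0.368]
force: [-0.8, -1.5, 6.3]
gripper_width: 0.0498
```

Run:
```python
from h import *
st=r.sense(); print(st['tcp_pos'],st['gripper_width'],st['time'],st['force'])
for p in [(.593,.045,.2),(.501,-.308,.2)]:print(mv(p,-.14))
```

```text
[0.59558509 0.04515044 0.06602839] 0.04983719973014717 11.075 [-0.75436062 -1.52902278  6.31011377]
[-0.4466, 0.0022, 0.0065, -0.0005, -0.0014, -0.0003]
[-0.446, 1.2103, 0.144, -0.0005, -0.0014, -0.0003]
```

send_rows:
  steps: [-0.12,0,0,0,0,0,-0.28,0,0,0,0,0,-0.446,0.02,0,0,0,0,-0.446,0.17,0.02,0,0,0,-0.446,0.36,0.04,0,0,0,-0.446,0.56,0.07,0,0,0,-0.446,0.76,0.09,0,0,0,-0.446,0.95,0.11,0,0,0]

```text
time: 12.08
tcp_pos: [0.5207, -0.2334, 0.1988]
orientation: [3.129, 1.568, -0.154]
force: [-0.1, -0.7, -2.4]
gripper_width: 0.0495
```

Run:
```python
from h import *
st=r.sense(); print(st['tcp_pos'],st['gripper_width'],st['time'],st['force'])
for p in [(.501,-.308,.2),(.501,-.308,.0635)]:print(mv(p,-.14))
```

```text
[ 0.52072404 -0.23341705  0.19881157] 0.04947258109902305 12.075 [-0.13346068 -0.70058865 -2.38521847]
[-0.004, 0.2554, 0.0299, -0.0006, -0.0009, -0.0]
[0.451, 0.2554, 0.0312, -0.0006, -0.0009, -0.0]
```

send_rows:
  steps: [0,0.13,0.015,0,0,0,0,0.255,0.03,0,0,0,0.12,0.255,0.03,0,0,0,0.26,0.255,0.03,0,0,0,0.38,0.255,0.03,0,0,0,0.43,0.255,0.03,0,0,0,0.447,0.255,0.03,0,0,0,0.447,0.255,0.03,0,0,0]

```text
time: 13.08
tcp_pos: [0.5021, -0.3083, 0.0657]
orientation: [2.945, 1.567, -0.338]
force: [0.3, -0.5, -2.1]
gripper_width: 0.0494
```

send_rows:
  steps: [0.004,0,0,0,0,0,0.008,0,0,0,0,0,0.008,0,0,0,0,0]

```text
time: 13.45
tcp_pos: [0.5027, -0.3089, 0.0641]
orientation: [2.849, 1.565, -0.434]
force: [0.4, 0.2, 0.3]
gripper_width: 0.0496
```

send_rows:
  steps: [0.003,0,0,0,0,0,0.003,0,0,0,0,0]

```text
time: 13.7
tcp_pos: [0.503, -0.309, 0.064]
orientation: [2.839, 1.564, -0.444]
force: [-1.5, 1.2, 5.6]
gripper_width: 0.0494
```

send_rows:
  steps: [0,0,0,0,0,0,0,0,0,0,0,0,0,0,0,0,0,0]
  grip: 1

```text
time: 14.08
tcp_pos: [0.5029, -0.3089, 0.0638]
orientation: [2.845, 1.564, -0.439]
force: [0.4, -0.2, -0.6]
gripper_width: 0.0855
```

Run:
```python
from h import *
st=r.sense(); print(st['tcp_pos'],st['gripper_width'],st['time'],st['force'])
for p in [(.503,-.309,.20),(.575,-.083,.2),(.575,-.083,.065)]:print(mv(p,-.14))
```

```text
[ 0.50292732 -0.30893182  0.06384012] 0.08551353596507094 14.075 [ 0.42218941 -0.20742117 -0.55247811]
[-0.4539, 0.001, -0.003, -0.0005, -0.0019, -0.0006]
[-0.4545, -0.7786, -0.1344, -0.0005, -0.0019, -0.0006]
[-0.0045, -0.7795, -0.1316, -0.0005, -0.0019, -0.0006]
```

send_rows:
  steps: [-0.15,0,0,0,0,0,-0.32,0,0,0,-0.001,0,-0.454,-0.04,-0.01,0,-0.002,0,-0.454,-0.22,-0.04,0,-0.002,0,-0.454,-0.41,-0.07,0,-0.002,0,-0.454,-0.6,-0.1,0,-0.002,0,-0.454,-0.775,-0.134,0,-0.002,0,-0.454,-0.775,-0.134,0,-0.002,0]

```text
time: 15.08
tcp_pos: [0.5754, -0.0805, 0.1997]
orientation: [1.401, 1.57, -1.877]
force: [-1.0, -0.4, -0.3]
gripper_width: 0.0852
```

Run:
```python
from h import *
st=r.sense(); print(st['tcp_pos'],st['gripper_width'],st['time'],st['force'])
for p in [(.575,-.082,.2),(.575,-.082,.065)]:print(mv(p,-.14))
```

```text
[ 0.57540143 -0.08047527  0.19970684] 0.08516521097214257 15.075 [-0.95400925 -0.37034665 -0.2520638 ]
[-0.001, 0.0052, 0.0006, 0.0011, 0.0001, -0.0003]
[0.449, 0.0048, 0.0006, 0.0011, 0.0001, -0.0003]
```

send_rows:
  steps: [0.1,0.005,0,0,0,0,0.24,0.005,0,0,0,0,0.36,0.005,0,0,0,0,0.43,0.005,0,0,0,0,0.449,0.005,0,0,0,0,0.449,0.005,0,0,0,0]

```text
time: 15.82
tcp_pos: [0.5752, -0.0828, 0.0652]
orientation: [1.418, 1.57, -1.861]
force: [0.8, 0.5, 0.5]
gripper_width: 0.0855
```

Run:
```python
from h import *
st=r.sense(); print(st['tcp_pos'],st['gripper_width'],st['time'],st['force'])
s=wrist(); save(s,'w_fl');
```

```text
[ 0.57517473 -0.08281639  0.06523442] 0.085480135846887 15.825 [0.80244851 0.4820078  0.52460376]
```

View pics/w_fl.png

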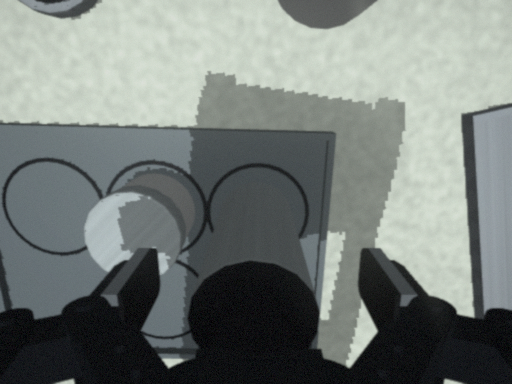

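send_rows:
  steps: [0,-0.005,0,0,0,0,0,-0.005,0,0,0,0]

```text
time: 16.12
tcp_pos: [0.5768, -0.0814, 0.0672]
orientation: [2.673, 1.567, -0.605]
force: [-0.6, 0.0, -0.3]
gripper_width: 0.0853
```

send_rows:
  steps: [0,0,0,0,0,0,0,0,0,0,0,0,0,0,0,0,0,0,0,0,0,0,0,0,0,0,0,0,0,0]
  grip: 0.35

```text
time: 16.75
tcp_pos: [0.5771, -0.0814, 0.0675]
orientation: [2.769, 1.567, -0.509]
force: [0.3, 1.6, 4.4]
gripper_width: 0.0438
```

Run:
```python
from h import *
st=r.sense(); print(st['tcp_pos'],st['gripper_width'],st['time'],st['force'])
for p in [(.575,-.0815,.2),(.576,-.302,.2),(.576,-.302,.066)]:print(mv(p,-.14))
```

```text
[ 0.5771218  -0.08136011  0.06752939] 0.043839220837023476 16.75 [0.29836207 1.57957418 4.39048936]
[-0.4416, 0.0021, 0.0052, 0.001, -0.0012, -0.0005]
[-0.4401, 0.7298, -0.0983, 0.001, -0.0012, -0.0005]
[0.0066, 0.7291, -0.0965, 0.001, -0.0012, -0.0005]
```

send_rows:
  steps: [-0.12,0,0,0,0,0,-0.28,0,0,0,0,0,-0.43,0.02,0,0,0,0,-0.43,0.17,-0.02,0,0,0,-0.43,0.35,-0.05,0,0,0,-0.43,0.54,-0.08,0,0,0,-0.43,0.7,-0.097,0,0,0,-0.43,0.73,-0.097,0,0,0]

```text
time: 17.75
tcp_pos: [0.5741, -0.3052, 0.1953]
orientation: [2.378, 1.569, -0.904]
force: [-0.1, 0.3, -2.0]
gripper_width: 0.0438
```

send_rows:
  steps: [0.12,0,0,0,0,0,0.26,0,0,0,0,0,0.37,0,0,0,0,0,0.43,0,0,0,0,0,0.436,0,0,0,0,0,0.436,0,0,0,0,0]

```text
time: 18.5
tcp_pos: [0.5745, -0.3051, 0.0647]
orientation: [2.389, 1.568, -0.893]
force: [-0.2, -0.4, -2.6]
gripper_width: 0.0436
```

send_rows:
  steps: [0.005,0,0,0,0,0,0.005,0,0,0,0,0]

```text
time: 18.75
tcp_pos: [0.5748, -0.3053, 0.0644]
orientation: [2.408, 1.568, -0.873]
force: [-3.2, 2.4, 4.8]
gripper_width: 0.0439
```

send_rows:
  steps: [0.004,0,0,0,0,0,0.006,0,0,0,0,0]

```text
time: 19.0
tcp_pos: [0.575, -0.3054, 0.0644]
orientation: [2.457, 1.567, -0.824]
force: [-6.4, 3.6, 12.1]
gripper_width: 0.0443
```

send_rows:
  steps: [-0.005,0,0,0,0,0,-0.005,0,0,0,0,0]

```text
time: 19.25
tcp_pos: [0.5751, -0.3055, 0.0657]
orientation: [2.476, 1.567, -0.806]
force: [-0.1, -0.1, -3.3]
gripper_width: 0.0438
```

send_rows:
  steps: [0,0,0,0,0,0,0,0,0,0,0,0,0,0,0,0,0,0]
  grip: 1

```text
time: 19.62
tcp_pos: [0.5753, -0.3056, 0.0659]
orientation: [2.506, 1.566, -0.776]
force: [-0.3, -0.8, 0.5]
gripper_width: 0.0852
```

Run:
```python
from h import *
st=r.sense(); print(st['tcp_pos'],st['gripper_width'],st['time'],st['force'])
for p in [(.575,-.305,.20),(.53,-.04,.2)]:print(mv(p,-.14))
```

```text
[ 0.57529054 -0.30559014  0.06588103] 0.08516599924828783 19.625 [-0.31259273 -0.8436138   0.50795685]
[-0.4471, -0.0006, -0.0003, 0.0, -0.0011, -0.0008]
[-0.4502, -0.8544, 0.2714, 0.0, -0.0011, -0.0008]
```

send_rows:
  steps: [-0.15,0,0,0,0,0,-0.32,0,0,0,-0.001,0,-0.45,-0.02,0.01,0,-0.001,0,-0.45,-0.2,0.07,0,-0.001,0,-0.45,-0.4,0.14,0,-0.001,0,-0.45,-0.6,0.21,0,-0.001,0,-0.45,-0.78,0.26,0,-0.001,0,-0.45,-0.85,0.27,0,-0.001,0]

```text
time: 20.62
tcp_pos: [0.5296, -0.0384, 0.2002]
orientation: [1.932, 1.569, -1.346]
force: [0.1, -0.7, -0.5]
gripper_width: 0.0852
```

Run:
```python
from h import *
st=r.sense(); print(st['tcp_pos'],st['gripper_width'],st['time'])
s=wrist(); save(s,'w_s'); t=r.snapshot('top'); save(t,'top1')
for x in (s,t):
  for q in ['sample_mid','widejar_mid','squarebottle_mid','flask_mid','caddy','plate']:
    print(q,[(np.round(a['point'],4).tolist(),round(a['conf'],2),proj(x,a['point']).tolist()) for a in r.place_of(x,q)[:2]])
cv2.imwrite('pics/m1.png',np.hstack([cv2.imread('pics/w_s.png')[:300,100:450],cv2.resize(cv2.imread('pics/top1.png')[165:290,210:420],None,fx=2.0,fy=2.4)]))
```

```text
[ 0.52955278 -0.0383841   0.20022633] 0.08520494395727338 20.625
sample_mid [([0.5854, -0.0173, 0.0255], 0.86, [228.0, 115.0])]
widejar_mid []
squarebottle_mid []
flask_mid []
caddy []
plate []
sample_mid []
widejar_mid [([0.4268, -0.316, 0.0567], 0.77, [388.0, 256.0])]
squarebottle_mid [([0.495, -0.3086, 0.0575], 0.65, [383.0, 229.0]), ([0.734, 0.2447, 0.0535], 0.57, [170.0, 146.0])]
flask_mid [([0.5694, -0.3007, 0.0635], 0.85, [378.0, 200.0]), ([0.7025, -0.1392, 0.0787], 0.32, [314.0, 151.0])]
caddy [([0.724, 0.1246, 0.074], 0.29, [213.0, 146.0])]
plate [([0.5125, 0.3069, 0.0864], 0.57, [141.0, 228.0])]
```

View pics/m1.png

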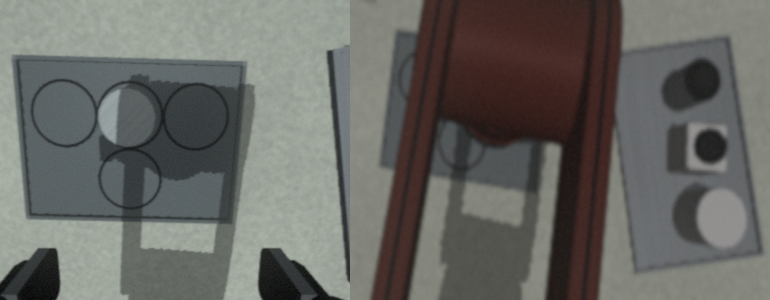

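The three containers stand upright in the tray and the sample jar is untouched on its ring. In the wrist view the rings are at (163,113), (296,116) and (230,179).

Run:
```python
from h import *
s=wrist()
print('sample lid',ray(s,228,115,.05).round(4))
for n,p in [('L',(163.5,113)),('R',(296,116)),('N',(230,179)),('mid',(230,115))]: print(n,ray(s,*p,.006).round(4))
for p in [(.5845,-.019,.2),(.5845,-.019,.016)]: print(mv(p,-.14))
```

```text
sample lid [ 0.5868 -0.0231  0.05  ]
L [0.5957 0.0428 0.006 ]
R [ 0.5746 -0.0844  0.006 ]
N [ 0.5214 -0.0103  0.006 ]
mid [ 0.5847 -0.0209  0.006 ]
[-0.0007, -0.1001, -0.1686, -0.0001, -0.0001, -0.0008]
[0.6127, -0.1017, -0.1684, -0.0001, -0.0001, -0.0008]
```

send_rows:
  steps: [0,-0.1,-0.17,0,0,0,0.14,-0.1,-0.17,0,0,0,0.3,-0.1,-0.17,0,0,0,0.44,-0.1,-0.17,0,0,0,0.55,-0.1,-0.17,0,0,0,0.61,-0.1,-0.17,0,0,0,0.622,-0.1,-0.17,0,0,0,0.622,-0.1,-0.17,0,0,0]

```text
time: 22.38
tcp_pos: [0.5859, -0.0197, 0.0143]
orientation: [2.202, 1.567, -1.08]
force: [-0.4, 0.2, 0.1]
gripper_width: 0.0852
```

send_rows:
  steps: [0,0,0,0,0,0,0,0,0,0,0,0,0,0,0,0,0,0,0,0,0,0,0,0,0,0,0,0,0,0]
  grip: 0.4

```text
time: 23.0
tcp_pos: [0.5869, -0.0199, 0.0159]
orientation: [2.565, 1.566, -0.717]
force: [-1.3, -0.8, 5.5]
gripper_width: 0.0486
```

Run:
```python
from h import *
st=r.sense(); print(st['tcp_pos'],st['gripper_width'],st['time'],st['force'])
s=wrist(); save(s,'w_sg')
for p in [(.5845,-.019,.15),(.54,.2,.2)]: print(mv(p,-.14))
```

```text
[ 0.58692814 -0.01985399  0.01590009] 0.04856596498348337 23.0 [-1.26987786 -0.76291129  5.50064501]
[-0.4471, -0.0005, 0.0065, -0.0001, -0.0013, -0.0009]
[-0.6167, -0.7021, 0.2548, -0.0001, -0.0013, -0.0009]
```

View pics/w_sg.png

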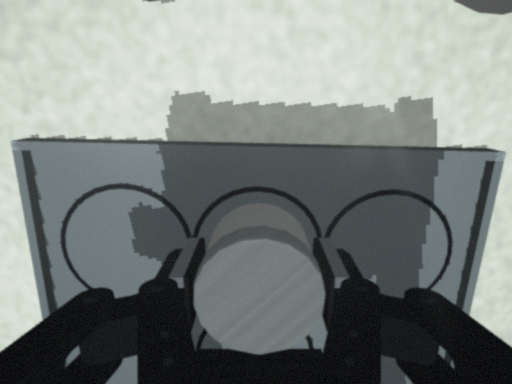

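Run:
```python
from h import *
s=wrist(); print(ray(s,259,297,.05)-r.sense()['tcp_pos'])
print(mv((.45,.25,.2),-.14))
```

```text
[-0.00171956  0.00112993  0.03411136]
[-0.6183, -0.8251, 0.5753, -0.0001, -0.0013, -0.0009]
```

send_rows:
  steps: [-0.12,0,0,0,0,0,-0.28,0,0,0,0,0,-0.45,-0.03,0.02,0,0,0,-0.6,-0.13,0.1,0,-0.001,0,-0.618,-0.29,0.2,0,-0.001,0,-0.618,-0.46,0.32,0,-0.001,0,-0.618,-0.63,0.44,0,-0.001,0,-0.618,-0.8,0.56,0,-0.001,0]

```text
time: 24.1
tcp_pos: [0.4523, 0.2434, 0.2004]
orientation: [2.286, 1.568, -0.996]
force: [0.3, 0.1, -2.0]
gripper_width: 0.0486
```

send_rows:
  steps: [0,0,0,0,0,0,0,0,0,0,0,0]

```text
time: 24.35
tcp_pos: [0.4522, 0.2435, 0.2006]
orientation: [2.377, 1.567, -0.904]
force: [0.3, 1.1, -1.7]
gripper_width: 0.0486
```

Run:
```python
from h import *
st=r.sense(); print(st['tcp_pos'],st['gripper_width'],st['time'],st['force'])
s=wrist(); save(s,'w_p')
print([(np.round(a['point'],4).tolist(),round(a['conf'],2),proj(s,a['point']).tolist()) for a in r.place_of(s,'plate')])
```

```text
[0.45219005 0.24348885 0.20061282] 0.04861739888407874 24.35 [ 0.29826031  1.06593265 -1.7042283 ]
[([0.5124, 0.3067, 0.0861], 0.75, [165.0, 122.0])]
```

View pics/w_p.png

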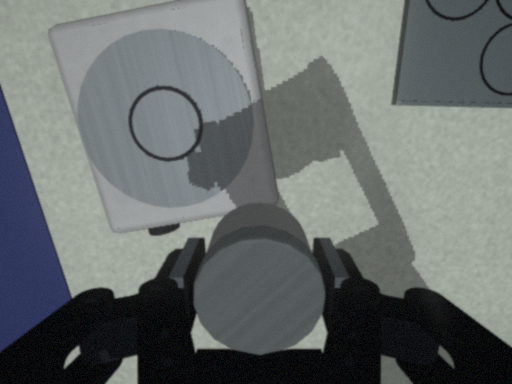

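Run:
```python
from h import *
print(ray(wrist(),165,123,.085))
for p in [(.5125,.3055,.2),(.5125,.3055,.097)]: print(mv(p,-.14))
```

```text
[0.51222856 0.30571713 0.085     ]
[0.0012, -0.237, -0.1663, -0.0008, -0.0007, -0.0008]
[0.3445, -0.2378, -0.1655, -0.0008, -0.0007, -0.0008]
```

send_rows:
  steps: [0,-0.12,-0.08,0,0,0,0,-0.237,-0.166,0,0,0,0.1,-0.237,-0.166,0,0,0,0.22,-0.237,-0.166,0,0,0,0.3,-0.237,-0.166,0,0,0,0.335,-0.237,-0.166,0,0,0,0.344,-0.237,-0.166,0,0,0,0.344,-0.237,-0.166,0,0,0]

```text
time: 25.5
tcp_pos: [0.5135, 0.3052, 0.0982]
orientation: [2.716, 1.567, -0.569]
force: [-0.2, -0.7, -1.5]
gripper_width: 0.0487
```

send_rows:
  steps: [0,0,0,0,0,0,0.003,0,0,0,0,0]

```text
time: 25.75
tcp_pos: [0.5143, 0.3055, 0.0985]
orientation: [3.048, 1.565, -0.237]
force: [-0.0, 0.4, -1.2]
gripper_width: 0.0489
```

send_rows:
  steps: [0.006,0,0,0,0,0,0.012,0,0,0,0,0]

```text
time: 26.0
tcp_pos: [0.5144, 0.3057, 0.095]
orientation: [3.091, 1.565, -0.194]
force: [-0.2, -0.4, -0.8]
gripper_width: 0.0484
```

send_rows:
  steps: [0,0,0,0,0,0,0.003,0,0,0,0,0]

```text
time: 26.25
tcp_pos: [0.5145, 0.3057, 0.0949]
orientation: [3.086, 1.565, -0.198]
force: [-3.3, -0.9, 8.7]
gripper_width: 0.0485
```

send_rows:
  steps: [-0.002,0,0,0,0,0,-0.002,0,0,0,0,0]

```text
time: 26.5
tcp_pos: [0.5145, 0.3057, 0.0953]
orientation: [3.089, 1.565, -0.196]
force: [0.1, -0.1, -1.5]
gripper_width: 0.049
```

send_rows:
  steps: [0,0,0,0,0,0,0,0,0,0,0,0,0,0,0,0,0,0,0,0,0,0,0,0]
  grip: 1

```text
time: 27.0
tcp_pos: [0.5145, 0.3057, 0.0954]
orientation: [3.096, 1.565, -0.189]
force: [0.8, 0.1, 0.5]
gripper_width: 0.0852
```

Run:
```python
from h import *
st=r.sense(); print(st['tcp_pos'],st['gripper_width'],st['time'],st['force'])
print(mv((.43,.26,.24),-.14))
```

```text
[0.51450119 0.30573638 0.09535141] 0.08517064542592472 27.0 [0.79137987 0.14341374 0.50612967]
[-0.4836, 0.1912, 0.2542, -0.001, -0.0019, -0.0001]
```

send_rows:
  steps: [-0.12,0,0,0,0,0,-0.3,0,0,0,0,0,-0.45,0.06,0.08,0,-0.001,0,-0.48,0.15,0.2,0,-0.002,0,-0.48,0.19,0.254,0,-0.002,0,-0.48,0.19,0.254,0,-0.002,0]

```text
time: 27.75
tcp_pos: [0.4296, 0.2601, 0.2395]
orientation: [-2.635, 1.57, 0.363]
force: [-0.3, 0.4, -0.4]
gripper_width: 0.0855
```

Run:
```python
from h import *
st=r.sense(); print(st['tcp_pos'],st['time'])
s=wrist(); save(s,'w_p2')
for q in('plate','sample_mid'): print([(np.round(a['point'],4).tolist(),round(a['conf'],2),proj(s,a['point']).tolist()) for a in r.place_of(s,q)])
print(mv((.43,-.03,.22),-.14))
```

```text
[0.42955193 0.26010364 0.23948506] 27.75
[]
[([0.5138, 0.3072, 0.1054], 0.97, [185.0, 86.0])]
[0.0632, 0.959, -0.1357, -0.001, -0.0, -0.0]
```

View pics/w_p2.png

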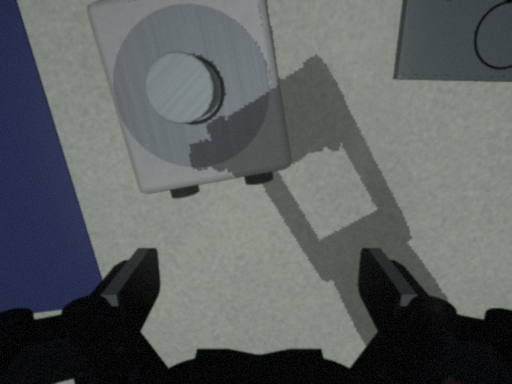

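Run:
```python
from h import *
s=wrist(); print(ray(s,191.5,84.5,.085),ray(s,180,88,.129))
```

```text
[0.51625233 0.30598679 0.085     ] [0.51268134 0.30650648 0.129     ]
```

send_rows:
  steps: [0,0.14,-0.02,0,0,0,0,0.33,-0.07,0,0,0,0,0.53,-0.12,0,0,0,0,0.73,-0.18,0,0,0,0,0.9,-0.24,0,0,0,0,1,-0.29,0,0,0]

```text
time: 28.7
tcp_pos: [0.4748, -0.0514, 0.2386]
orientation: [0.679, 1.57, -2.608]
force: [-0.5, 0.9, 0.2]
gripper_width: 0.0857
```

Run:
```python
from h import *
st=r.sense(); print(st['tcp_pos'],st['time'])
print(mv((.5752,-.3055,.21),-.14))
```

```text
[ 0.4747668  -0.05144481  0.23863415] 28.7
[0.0956, 0.7894, -0.454, -0.0017, 0.0002, -0.0002]
```

send_rows:
  steps: [0,0.13,-0.07,-0.001,0,0,0,0.28,-0.16,-0.0017,0,0,0,0.44,-0.26,-0.0017,0,0,0.03,0.6,-0.35,-0.0017,0,0,0.07,0.75,-0.43,-0.0017,0,0,0.095,0.79,-0.454,-0.0017,0,0,0.095,0.79,-0.454,-0.0017,0,0]

```text
time: 29.58
tcp_pos: [0.5748, -0.3058, 0.2082]
orientation: [-0.365, 1.567, 2.635]
force: [-0.2, 0.1, 0.4]
gripper_width: 0.0854
```

Run:
```python
from h import *
st=r.sense(); print(st['tcp_pos'],st['time'])
s=wrist()
print([(np.round(a['point'],4).tolist(),round(a['conf'],2)) for a in r.place_of(s,'flask_mid')])
print(mv((.5752,-.3055,.065),-.14))
```

```text
[ 0.57480191 -0.30579854  0.20815126] 29.575
[([0.7043, -0.1319, 0.0756], 0.32)]
[0.4832, 0.0034, -0.0012, 0.0002, 0.0004, 0.0001]
```

send_rows:
  steps: [0.12,0,0,0,0,0,0.27,0,0,0,0,0,0.4,0,0,0,0,0,0.46,0,0,0,0,0,0.477,0,0,0,0,0,0.477,0,0,0,0,0]

```text
time: 30.42
tcp_pos: [0.576, -0.3047, 0.0685]
orientation: [2.439, 1.57, -0.841]
force: [0.4, -0.2, -0.4]
gripper_width: 0.0854
```

send_rows:
  steps: [0,0,0,0,0,0,0,0,0,0,0,0,0,0,0,0,0,0,0,0,0,0,0,0,0,0,0,0,0,0]
  grip: 0.35

```text
time: 31.05
tcp_pos: [0.5768, -0.3054, 0.07]
orientation: [2.596, 1.568, -0.685]
force: [-0.7, 0.1, 5.3]
gripper_width: 0.0441
```

Run:
```python
from h import *
st=r.sense(); print(st['tcp_pos'],st['time'],st['gripper_width'])
for p in [(.5752,-.3055,.2),(.577,-.0814,.2)]: print(mv(p,-.14))
```

```text
[ 0.57675545 -0.30537028  0.06998506] 31.05 0.044134170538191964
[-0.4334, 0.0019, 0.0039, 0.0003, -0.0009, -0.0005]
[-0.4349, -0.7388, 0.1015, 0.0003, -0.0009, -0.0005]
```

send_rows:
  steps: [-0.12,0,0,0,0,0,-0.28,0,0,0,0,0,-0.434,-0.02,0,0,0,0,-0.434,-0.17,0.02,0,0,0,-0.434,-0.35,0.05,0,0,0,-0.434,-0.54,0.075,0,0,0,-0.434,-0.7,0.095,0,0,0,-0.434,-0.738,0.098,0,0,0]

```text
time: 32.05
tcp_pos: [0.5772, -0.0786, 0.1989]
orientation: [2.484, 1.57, -0.794]
force: [0.7, -0.4, -2.5]
gripper_width: 0.044
```

Run:
```python
from h import *
st=r.sense(); print(st['tcp_pos'],st['time'],st['gripper_width'])
for p in [(.578,-.0814,.074)]: print(mv(p,-.14))
```

```text
[ 0.57722703 -0.0786161   0.19893888] 32.05 0.04396559656141013
[0.4165, 0.0085, -0.0034, 0.0014, -0.0003, -0.0002]
```

send_rows:
  steps: [0.12,0.008,-0.003,0,0,0,0.25,0.008,-0.003,0.001,0,0,0.35,0.008,-0.003,0.001,0,0,0.4,0.008,-0.003,0.001,0,0,0.416,0.008,-0.003,0.001,0,0,0.416,0.008,-0.003,0.001,0,0]

```text
time: 32.8
tcp_pos: [0.5786, -0.0817, 0.0749]
orientation: [2.717, 1.568, -0.564]
force: [0.6, 0.4, -2.9]
gripper_width: 0.0439
```

send_rows:
  steps: [0.005,0,0,0,0,0,0.01,0,0,0,0,0]

```text
time: 33.05
tcp_pos: [0.5794, -0.0819, 0.073]
orientation: [2.845, 1.566, -0.436]
force: [0.4, 0.0, -2.8]
gripper_width: 0.044
```

send_rows:
  steps: [0.005,0,0.003,0,0,0,0.007,0,0.003,0,0,0]

```text
time: 33.3
tcp_pos: [0.5791, -0.0819, 0.072]
orientation: [2.897, 1.565, -0.384]
force: [-1.7, 0.1, 5.8]
gripper_width: 0.0436
```

send_rows:
  steps: [0,0,0,0,0,0,0.003,0,0,0,0,0]

```text
time: 33.55
tcp_pos: [0.5796, -0.082, 0.072]
orientation: [2.918, 1.564, -0.362]
force: [-1.4, -0.4, 8.5]
gripper_width: 0.0438
```

send_rows:
  steps: [0,0,0,0,0,0,0,0,0,0,0,0,0,0,0,0,0,0]
  grip: 1

```text
time: 33.92
tcp_pos: [0.5796, -0.082, 0.0719]
orientation: [2.917, 1.564, -0.363]
force: [-0.3, 0.3, 0.1]
gripper_width: 0.0854
```

Run:
```python
from h import *
st=r.sense(); print(st['tcp_pos'],st['time'],st['gripper_width'])
for p in [(.579,-.0819,.21),(.503,-.309,.21)]: print(mv(p,-.14))
```

```text
[ 0.57960147 -0.08199481  0.0719032 ] 33.925 0.0853780426753283
[-0.4603, 0.0006, -0.0009, 0.0003, -0.002, -0.0005]
[-0.4601, 0.7854, 0.1451, 0.0003, -0.002, -0.0005]
```

send_rows:
  steps: [-0.15,0,0,0,0,0,-0.32,0,0,0,-0.001,0,-0.46,0.03,0.005,0,-0.002,0,-0.46,0.2,0.04,0,-0.002,0,-0.46,0.39,0.07,0,-0.002,0,-0.46,0.58,0.11,0,-0.002,0,-0.46,0.75,0.14,0,-0.002,0,-0.46,0.785,0.145,0,-0.002,0]

```text
time: 34.92
tcp_pos: [0.5017, -0.3118, 0.2098]
orientation: [1.547, 1.569, -1.737]
force: [0.3, -0.4, 0.9]
gripper_width: 0.0853
```

Run:
```python
from h import *
st=r.sense(); print(st['tcp_pos'],st['time'],st['gripper_width'])
for p in [(.503,-.309,.0638)]: print(mv(p,-.14))
```

```text
[ 0.50170172 -0.31181541  0.2098415 ] 34.925 0.08526265182132944
[0.4868, -0.0109, -0.003, -0.0009, 0.0, -0.0007]
```

send_rows:
  steps: [0.12,-0.008,-0.002,0,0,0,0.27,-0.008,-0.002,0,0,0,0.4,-0.008,-0.002,0,0,0,0.46,-0.008,-0.002,0,0,0,0.485,-0.008,-0.002,0,0,0,0.485,-0.008,-0.002,0,0,0]

```text
time: 35.67
tcp_pos: [0.5033, -0.31, 0.0651]
orientation: [1.922, 1.568, -1.363]
force: [-0.6, -0.4, -1.0]
gripper_width: 0.0856
```

send_rows:
  steps: [0,0,0,0,0,0,0,0,0,0,0,0,0,0,0,0,0,0,0,0,0,0,0,0,0,0,0,0,0,0]
  grip: 0.4

```text
time: 36.3
tcp_pos: [0.5043, -0.3106, 0.0669]
orientation: [2.297, 1.566, -0.988]
force: [-0.5, 1.7, 5.6]
gripper_width: 0.0498
```

Run:
```python
from h import *
st=r.sense(); print(st['tcp_pos'],st['time'],st['gripper_width'])
for p in [(.503,-.309,.2),(.595,.0453,.2)]: print(mv(p,-.14))
```

```text
[ 0.50428685 -0.31060419  0.06691116] 36.3 0.04976575509052904
[-0.4437, -0.003, 0.0035, -0.0008, -0.0011, -0.0012]
[-0.4478, -1.2156, -0.1322, -0.0008, -0.0011, -0.0012]
```

send_rows:
  steps: [-0.12,0,0,0,0,0,-0.28,0,0,0,0,0,-0.446,-0.03,-0.005,0,0,0,-0.446,-0.19,-0.02,0,-0.001,-0.001,-0.446,-0.38,-0.04,0,-0.001,-0.001,-0.446,-0.57,-0.06,0,-0.001,-0.001,-0.446,-0.76,-0.08,0,-0.001,-0.001,-0.446,-0.95,-0.1,0,-0.001,-0.001]

```text
time: 37.3
tcp_pos: [0.5741, -0.0305, 0.1997]
orientation: [1.982, 1.57, -1.303]
force: [0.6, 0.4, -2.4]
gripper_width: 0.0495
```

Run:
```python
from h import *
st=r.sense(); print(st['tcp_pos'],st['time'],st['gripper_width'])
for p in [(.5965,.0452,.2),(.5965,.0452,.072)]: print(mv(p,-.14))
```

```text
[ 0.57407227 -0.03046157  0.19970704] 37.3 0.04948908477660495
[-0.0011, -0.2603, -0.0381, -0.0009, -0.0001, -0.0002]
[0.4255, -0.2606, -0.0379, -0.0009, -0.0001, -0.0002]
```

send_rows:
  steps: [0,-0.13,-0.02,0,0,0,0,-0.26,-0.038,-0.001,0,0,0.03,-0.26,-0.038,-0.001,0,0,0.15,-0.26,-0.038,-0.001,0,0,0.28,-0.26,-0.038,-0.001,0,0,0.38,-0.26,-0.038,-0.001,0,0,0.42,-0.26,-0.038,-0.001,0,0,0.426,-0.26,-0.038,-0.001,0,0]

```text
time: 38.3
tcp_pos: [0.596, 0.0444, 0.0713]
orientation: [0.76, 1.569, -2.522]
force: [-0.4, 0.6, -2.7]
gripper_width: 0.0494
```

send_rows:
  steps: [0.003,0,0,0,0,0,0.008,0,0,0,0,0]

```text
time: 38.55
tcp_pos: [0.5971, 0.0443, 0.0704]
orientation: [2.634, 1.569, -0.648]
force: [0.2, -0.2, -2.4]
gripper_width: 0.0493
```

send_rows:
  steps: [0.004,-0.003,0,0,0,0,0.007,-0.003,0,0,0,0]

```text
time: 38.8
tcp_pos: [0.5978, 0.0453, 0.069]
orientation: [2.915, 1.568, -0.367]
force: [-0.4, 0.9, 5.4]
gripper_width: 0.0494
```

send_rows:
  steps: [0,0,0,0,0,0,0.003,0,0,0,0,0]

```text
time: 39.05
tcp_pos: [0.5983, 0.0453, 0.069]
orientation: [2.988, 1.567, -0.294]
force: [-2.3, 0.4, 7.9]
gripper_width: 0.0496
```

send_rows:
  steps: [0,0,0,0,0,0,0,0,0,0,0,0,0,0,0,0,0,0]
  grip: 1

```text
time: 39.42
tcp_pos: [0.5983, 0.0453, 0.0689]
orientation: [2.982, 1.567, -0.299]
force: [0.3, -0.1, -0.3]
gripper_width: 0.0854
```

Run:
```python
from h import *
st=r.sense(); print(st['tcp_pos'],st['time'],st['gripper_width'])
for p in [(.598,.0453,.21),(.4284,-.316,.21)]: print(mv(p,-.14))
```

```text
[0.59826654 0.04528572 0.06890404] 39.425 0.08536456588662551
[-0.4703, 0.0004, -0.0009, -0.0001, -0.0012, -0.0002]
[-0.471, 1.2719, 0.3906, -0.0001, -0.0012, -0.0002]
```

send_rows:
  steps: [-0.15,0,0,0,0,0,-0.32,0,0,0,-0.001,0,-0.47,0.03,0.01,0,-0.001,0,-0.47,0.2,0.06,0,-0.001,0,-0.47,0.39,0.12,0,-0.001,0,-0.47,0.58,0.18,0,-0.001,0,-0.47,0.77,0.24,0,-0.001,0,-0.47,0.96,0.3,0,-0.001,0]

```text
time: 40.42
tcp_pos: [0.4674, -0.2287, 0.21]
orientation: [2.539, 1.569, -0.742]
force: [0.4, -0.3, 0.3]
gripper_width: 0.0853
```

Run:
```python
from h import *
st=r.sense(); print(st['tcp_pos'],st['time'],st['gripper_width'])
for p in [(.4284,-.316,.21),(.4284,-.316,.0625)]: print(mv(p,-.14))
```

```text
[ 0.46739202 -0.22869763  0.20995301] 40.425 0.08533944359847913
[0.0, 0.3063, 0.0881, -0.0, -0.0004, -0.0003]
[0.4917, 0.3059, 0.0887, -0.0, -0.0004, -0.0003]
```

send_rows:
  steps: [0,0.13,0.04,0,0,0,0,0.27,0.08,0,0,0,0.02,0.306,0.088,0,0,0,0.15,0.306,0.088,0,0,0,0.3,0.306,0.088,0,0,0,0.42,0.306,0.088,0,0,0,0.485,0.306,0.088,0,0,0,0.49,0.306,0.088,0,0,0]

```text
time: 41.42
tcp_pos: [0.4277, -0.314, 0.0608]
orientation: [-0.772, 1.568, 2.23]
force: [0.7, 0.3, 0.5]
gripper_width: 0.0854
```

send_rows:
  steps: [0,0,0,0,0,0,0,0,0,0,0,0,0,0,0,0,0,0,0,0,0,0,0,0,0,0,0,0,0,0]
  grip: 0.5

```text
time: 42.05
tcp_pos: [0.4285, -0.3146, 0.0619]
orientation: [-1.315, 1.57, 1.687]
force: [0.5, 0.6, 6.2]
gripper_width: 0.059
```

Run:
```python
from h import *
st=r.sense(); print(st['tcp_pos'],st['time'],st['gripper_width'])
for p in [(.428,-.316,.2),(.522,-.0107,.2)]: print(mv(p,-.14))
```

```text
[ 0.42846351 -0.31459324  0.06194728] 42.05 0.0589573715012241
[-0.4602, 0.0043, 0.001, 0.0001, 0.0001, 0.0004]
[-0.459, -1.047, -0.1677, 0.0001, 0.0001, 0.0004]
```

send_rows:
  steps: [-0.12,0,0,0,0,0,-0.28,0,0,0,0,0,-0.46,-0.02,0,0,0,0,-0.46,-0.18,-0.03,0,0,0,-0.46,-0.37,-0.06,0,0,0,-0.46,-0.56,-0.09,0,0,0,-0.46,-0.75,-0.12,0,0,0,-0.46,-0.92,-0.15,0,0,0]

```text
time: 43.05
tcp_pos: [0.511, -0.0457, 0.1995]
orientation: [-0.654, 1.569, 2.349]
force: [0.0, -0.2, -1.7]
gripper_width: 0.0588
```

Run:
```python
from h import *
st=r.sense(); print(st['tcp_pos'],st['time'],st['gripper_width'])
s=wrist(); save(s,'w_c2')
for p in [(.522,-.0107,.2),(.522,-.0107,.067)]: print(mv(p,-.14))
```

```text
[ 0.51103278 -0.04566879  0.19954551] 43.05 0.05877014926361744
[-0.0006, -0.1016, -0.0188, 0.0011, 0.0003, 0.0019]
[0.4427, -0.099, -0.0191, 0.0011, 0.0003, 0.0019]
```

View pics/w_c2.png

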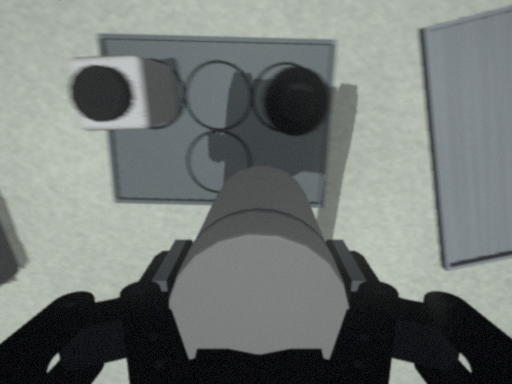

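The square bottle (105,93) and the flask (295,100) stand upright over their rings. The near ring at (218,161) is clear for the wide jar.

send_rows:
  steps: [0,-0.05,-0.01,0,0,0,0,-0.1,-0.019,0.001,0,0.001,0.12,-0.1,-0.019,0.001,0,0.001,0.26,-0.1,-0.019,0.001,0,0.001,0.37,-0.1,-0.019,0.001,0,0.001,0.42,-0.1,-0.019,0.001,0,0.001,0.443,-0.1,-0.019,0.001,0,0.001,0.443,-0.1,-0.019,0.001,0,0.001]

```text
time: 44.1
tcp_pos: [0.5225, -0.0107, 0.0675]
orientation: [-1.544, 1.568, 1.458]
force: [0.1, 0.3, -2.3]
gripper_width: 0.0587
```

send_rows:
  steps: [0,0,0,0,0,0,0.006,0,0,0,0,0]

```text
time: 44.35
tcp_pos: [0.5236, -0.0109, 0.067]
orientation: [-2.354, 1.567, 0.648]
force: [0.0, 0.1, -2.6]
gripper_width: 0.0586
```

send_rows:
  steps: [0.006,0,0,0,0,0,0.01,0,0.003,0,0,0]

```text
time: 44.6
tcp_pos: [0.523, -0.0108, 0.0642]
orientation: [-2.45, 1.567, 0.551]
force: [-0.7, -0.1, -2.3]
gripper_width: 0.0588
```

send_rows:
  steps: [0.003,0,0,0,0,0,0.005,0,0,0,0,0]

```text
time: 44.85
tcp_pos: [0.5236, -0.0109, 0.0639]
orientation: [-2.612, 1.566, 0.39]
force: [-2.5, -0.1, 9.6]
gripper_width: 0.0589
```

send_rows:
  steps: [0,0,0,0,0,0,0,0,0,0,0,0,0,0,0,0,0,0]
  grip: 1

```text
time: 45.22
tcp_pos: [0.5236, -0.0109, 0.0638]
orientation: [-2.606, 1.566, 0.395]
force: [-0.7, -0.1, -0.6]
gripper_width: 0.0852
```

send_rows:
  steps: [-0.15,0,0,0,0,0,-0.32,0,0,0,0,0,-0.5,0,0,0,0,0,-0.62,0,0.05,0,0,0,-0.7,0,0.15,0,0,0,-0.72,0,0.3,0,0,0,-0.72,0,0.42,0,0,0,-0.72,0,0.42,0,0,0]

```text
time: 46.22
tcp_pos: [0.3966, 0.0066, 0.2795]
orientation: [-2.724, 1.565, 0.278]
force: [0.2, 0.0, 0.2]
gripper_width: 0.0854
```

Run:
```python
from h import *
st=r.sense(); print(st['tcp_pos'],st['time'],st['gripper_width'])
s=wrist(); save(s,'w_end'); t=r.snapshot('side'); save(t,'side_end')
for x in (s,t):
  for q in ['sample_mid','widejar_mid','squarebottle_mid','flask_mid']:
    print(q,[(np.round(a['point'],4).tolist(),round(a['conf'],2),proj(x,a['point']).tolist()) for a in r.place_of(x,q)[:2]])
cv2.imwrite('pics/m2.png',np.hstack([cv2.imread('pics/w_end.png')[:330,60:430],cv2.imread('pics/side_end.png')[120:380:,80:400].repeat(1,0)[:330] if 0 else cv2.resize(cv2.imread('pics/side_end.png')[120:384,80:400],(400,330))]))
```

```text
[0.39659853 0.00662239 0.27950326] 46.225 0.08541954302502724
sample_mid []
widejar_mid []
squarebottle_mid []
flask_mid []
sample_mid [([0.5125, 0.3087, 0.1084], 0.67, [217.0, 281.0])]
widejar_mid [([0.5275, -0.0112, 0.0543], 0.96, [286.0, 209.0])]
squarebottle_mid [([0.7328, 0.2455, 0.0556], 0.61, [137.0, 245.0]), ([0.5952, 0.0468, 0.0582], 0.57, [247.0, 212.0])]
flask_mid [([0.5672, -0.084, 0.0626], 0.8, [282.0, 187.0])]
```

View pics/m2.png

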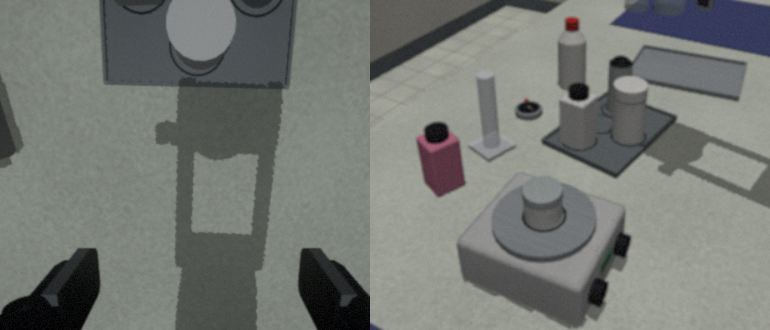

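```bash
python3 -c "
from rig import r; print(r.sign_off())"
```

```text
the job is handed in; nothing more can be done
None
```

I moved the wide jar, square bottle and flask into the spill tray, then set the sample jar on the stirrer plate. After that I put the three containers back on their own caddy spots and handed the job in at about 46 s. The hand-in gives no verdict.

**Last checks**
- **Sample jar:** it stands upright about 4 mm or less from the plate's middle, by wrist camera.
- **Containers:** all three stand upright, within about 7 mm of where they started, comparing side-camera readings before and after. Those readings are only good to about 4 mm each. Measured arm positions at pick-up and put-down agree within about 3 mm.
- **Bystanders:** the wash bottle, stopwatch, cylinder and pink bottle look unmoved in the last side view, judged by eye.
- **Robot:** it ended clear of everything, with the gripper open.

**Failed or disagreeing checks**
- The networks found nothing in the last wrist picture, because the containers were mostly out of frame, so the end positions rest on the side camera.
- The last side reading put the flask about 5 mm nearer the robot than its first side reading, while the arm's positions say 1 to 2 mm the other way; both are inside the limit.

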